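# Third hand for a stool joint: nest leg and rail, press the joint shut on the fence

### The arm

A 7-joint arm with a two-finger parallel gripper is mounted at the origin on a cart in front of the work surface, level with it; the furniture and walls round the work are solid. World frame = base frame: x ahead of the robot, y to its left, z up, the work surface at z = 0. Lengths are in m, angles in rad, forces in N, time in s.
With the tool pointing down it reaches from about 0.425 to 0.875 m from the base axis. Payload 8.4 kg.
Tool frame: the origin (TCP) lies at the very end of the fingers, on their centre line; the grasp point (between the pads) lies 19 mm behind it; z points along the fingers, y is the line along which they close (so a half turn about z gives the same grasp; the last joint's range is limited). The gripper opens to 85 mm and grips with 20 to 120 N. Pads are 22 mm wide; open, the fingers measure 114 mm over their backs; the gripper's body (76 mm by 85 mm) begins 54 mm behind the grasp point. The pads swing forward as they close: fully open they stand 13 mm farther back than shut.
Start: joints at [1.185, 0.333, 0.04, 1.465, -0.013, 1.343, -0.059], TCP at [0.184, -0.623, 0.231] pointing down, gripper open.
Joint ranges: [-2.58, 2.58], [-0.38, 2.09], [-1.3, 1.39], [0.25, 2.4], [-1.5, 4.64], [0.08, 2.09], [-2.65, 2.65]. Speed limits (rad/s): [2.22, 2.22, 2.79, 2.79, 3.14, 3.14, 3.14].

### API

Orientations are given as a rotation vector (axis times angle).
In Python, from bench import * gives the robot as it stands.
- The arm moves only by the tool servo_tool, never from a script. Its argument "increments" is a list of rows, each a list of 7 numbers: the opening, from -1 (shut) to 1 (fully open), then the shift along the tool's x, y, z in cm, then the turn, a rotation vector about the tool's x, y, z in rad. In form: [[hand, tx, ty, tz, rx, ry, rz], ...]. A call has 1 to 20 rows; each row shifts and turns the commanded pose from where the row before left it, along the tool's axes as they then stand; what a row does not reach is not made up. A row lasts 1/8 s, in which the tool goes at most 62.5 mm and 10.7 degrees, less where a joint would pass 70% of its speed; a pose out of reach is approached as far as the arm can. A call with a gripper value outside its range is refused whole. The fingers move at their own pace and stop on an object; "force" is the grip in N (left out, the last holds). Time passes only in rows, so rows that do not move let the fingers close. It gives the time, the measured TCP pose, the force, the opening and the grip force at its end, in the units of the state.
- observe(): the state, without advancing time (a new reading comes with each control period).
- get_image(name): name is "side" or "top"; returns a dict with "image" (384x512x3 uint8, red, green, blue), "z_map" (384x512 float32, m along the optical axis (not along the pixel's ray), 0 where there is no reading), "K" (3x3 intrinsics, pixels), "xyz" and "orientation" of the camera in the world. Camera axes: x right, y down, z forward; pixel columns grow to the right and rows downward; lengths in m; the calibration is good to about 2 mm. A picture is of the moment at which its call begins.
- sign_off(): hands the job in; it is judged then, once.
The state is a dict: "time": time; "q": joint angles; "joint_velocities": joint speeds; "joint_efforts": joint torques, N m; "tool_pos": TCP position; "ee_rot": TCP orientation; "force": force on the tool from outside, world axes, zero at the start; "moment": the same for the moment, N m; "grip_width": opening from 0.0 (shut) to 1.0 (fully open); "finger_force": force on a finger pad.
Only numpy, scipy, OpenCV 4.12 (cv2) and the standard library are available. Lean on these libraries where they do the work, as an engineer would, in place of code of your own. Each camera call takes 0.05 s, during which the arm holds its last target. There are 200 camera calls.

### The job

I want to screw this stool leg to its rail from the far side of the fence: lay the notched leg flat in its nest along the jig's fence with the notch facing the rail channel, then lay the rail flat in the channel with its tongue towards the notch. Slide the rail home so that the tongue is fully in the notch, the shoulders are closed and the leg is tight against the fence, without ramming it, and press on the rail with a steady push of about 12 newtons. Finish while still holding that push, touching only the rail, and leave the glue bottle, the screwdriver and the try square alone.

Things in the scene. Friction and masses are not known exactly. Their poses are not given: they have to be found in the camera images.
- jig: Assembly jig screwed to the table: plywood bed 250 x 250 x 12 mm with brown wooden strips rising 12 mm above it (tops 24 mm above the table). Origin: centre of the bed's underside, z up. The fence is along its +y side, inner face at y = +85 mm, with a 54 mm gap for driving the screw (x = -2 to +52). The bed from y = -40 to -125 is bare.
- nest (a point): Point on the bed (12 mm above the table) at jig x = 0, y = +65 mm: the leg's origin lies here when the leg is tight on the fence. The leg nest is 173 mm long (end stops at jig x = -86.5 and +86.5) and 43 mm wide (jig y = +42 to +85), its front strips open at the rail channel. Upper inner edges of nest and channel have a 3 mm lead-in (not the fence).
- channel (a point): Point on the bed at jig x = +25, y = -30 mm, on the centre line of the rail channel, which runs along jig y into the nest: 39 mm wide between two strips 18 mm wide that run from jig y = -40 to +42. With the joint closed the rail's origin lies at jig x = +25, y = -10 mm.
- leg: The leg: plain wood, 170 (its x) x 40 (y) x 30 mm (z), 0.09 to 0.18 kg. Origin: centre of its underside. An open notch, 23 mm wide, 14 mm deep and through the whole thickness, is cut in its -y edge at x = +25 mm; a small dark pilot hole is in its +y edge. When nested its axes point as the jig's.
- notch (a point): Centre of the mouth of the leg's notch: leg x = +25, y = -20, z = +15 mm.
- rail: The rail: plain wood, body 36 (its x) x 110 (y) x 30 mm (z), 0.06 to 0.13 kg, with a full-thickness tongue 20 mm wide and 12 mm long on its +y end, between two 8 mm shoulders. Its other end, y = -55 mm, is plain and square. Origin: centre of the underside of the 110 mm body. When nested its axes point as the jig's.
- shoulder (a point): Centre of the rail's shoulder plane, at the root of the tongue: rail y = +55, z = +15 mm. It meets point notch when the joint is closed. The wood is rigid: once closed, the push rises by very roughly 4 to 15 N per mm of further tool travel.
- glue: Bystander: standing glue bottle with a green cap, 42 mm across, 153 mm high, origin at the centre of its base.
- driver: Bystander: screwdriver with a red handle lying on the table, 200 x 27 x 26 mm along its x, origin at the middle of its underside.
- square: Bystander: try square with a wooden stock and a steel blade lying on the table, 110 x 158 x 16 mm, origin at the middle of its underside.

How it is judged:
By the outcome, as a careful person would: the job done as asked, in the order asked, and still so for the second after the job is handed in, while the arm keeps its last pose, push and grip.
It also fails if it takes over 67 s, if anything falls off the work surface, if the arm or the gripper's body presses on something with over 40 N, if the wrist force passes 120 N, or if a joint passes its speed limit or range.

## Working session

There is one attempt and no reset: what is moved stays moved. The work goes in short steps, Python scripts to look and compute and a tool call to move; the robot and the scene stay as the last step left them, time stands still between calls to the robot, and variables do not carry over. Pictures are saved under pics/ and viewed, at most 10 in all, crops included, and the job is handed in when it is done.

Besides the shell and the picture viewer there is one more tool, called after ">>>" as a command line: name --pt "numbers of a row" for each row, then --argument value for the rest. servo_tool: Moves the arm, as the interface text tells. Its arguments: {"type":"object","properties":{"increments":{"type":"array"},"force":{"type":"number"}},"required":["increments"]}

```bash
mkdir -p pics; ls; python3 - <<'E'
from bench import *
import cv2,numpy as np
np.set_printoptions(precision=4,suppress=True)
s=observe();print(s)
for n in("side","top"):
    d=get_image(n);cv2.imwrite(f"pics/{n}0.png",d["image"][:,:,::-1]);np.savez(f"{n}0.npz",**d);print(n,d["K"],d["xyz"],d["orientation"],(d["z_map"]>0).mean())
E
```

```text
pics
{'time': 0.0, 'q': array([ 1.1848,  0.3339,  0.0399,  1.4663, -0.0134,  1.3433, -0.0585]), 'joint_velocities': array([ 0.0022, -0.0002, -0.0001, -0.0007, -0.0014,  0.0017,  0.    ]), 'joint_efforts': array([ -0.0017, -65.8562,   1.3646, -40.5585,   0.0167,   0.0124,
         0.    ]), 'tool_pos': array([ 0.1837, -0.623 ,  0.2304]), 'ee_rot': array([-3.1078, -0.4487,  0.0005]), 'force': array([ 0.1107, -0.5573,  1.1706]), 'moment': array([-0.0209,  0.0037, -0.0097]), 'finger_force': 0.0, 'grip_width': 1.0023128699626762}
side [[444.6563   0.     251.222 ]
 [  0.     444.6563 191.8038]
 [  0.       0.       1.    ]] [0.4718 1.3331 0.6724] [-0.0749  2.6057 -1.6616] 0.9823252360026041
top [[351.1535   0.     253.1541]
 [  0.     351.1535 191.2742]
 [  0.       0.       1.    ]] [ 0.2998 -0.0041  1.2503] [-2.1739  2.0493 -0.2145] 0.9959055582682291
```

View pics/top0.png

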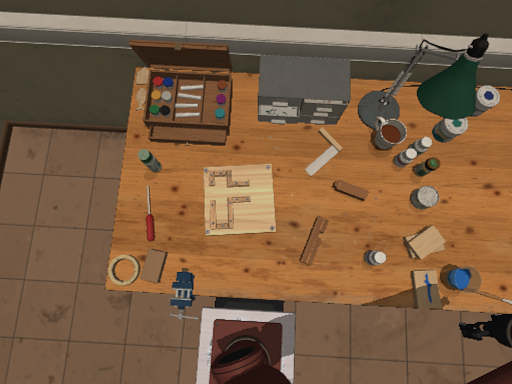

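View pics/side0.png

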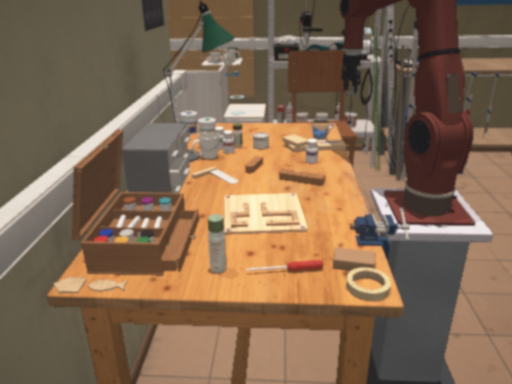

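The top view shows the jig near (240,200), the leg near (314,240), the rail near (350,190), the try square near (323,153), the screwdriver near (150,215) and the glue near (150,160). I'll enlarge that area.

```bash
cat > h.py <<'E'
import numpy as np,cv2
from scipy.spatial.transform import Rotation as R
np.set_printoptions(precision=4,suppress=True)
def load(n): return dict(np.load(n+".npz"))
def world(d):
    h,w=d["z_map"].shape;u,v=np.meshgrid(np.arange(w),np.arange(h));z=d["z_map"]
    K=d["K"];P=np.stack([(u-K[0,2])/K[0,0]*z,(v-K[1,2])/K[1,1]*z,z],-1)
    return P@R.from_rotvec(d["orientation"]).as_matrix().T+d["xyz"]
def ray(d,px,z):   # pixel -> world point at height z
    K=d["K"];r=R.from_rotvec(d["orientation"]).as_matrix()@np.array([(px[0]-K[0,2])/K[0,0],(px[1]-K[1,2])/K[1,1],1])
    return d["xyz"]+r*(z-d["xyz"][2])/r[2]
def proj(d,p):
    c=R.from_rotvec(d["orientation"]).as_matrix().T@(np.asarray(p,float)-d["xyz"]);c=d["K"]@c;return c[:2]/c[2]
E
python3 - <<'E'
from h import *
t=load("top0");s=load("side0")
cv2.imwrite("pics/topc.png",cv2.resize(t["image"][140:275,195:375,::-1],None,fx=4.4,fy=4.4,interpolation=cv2.INTER_CUBIC))
cv2.imwrite("pics/sidec.png",cv2.resize(s["image"][145:240,210:340,::-1],None,fx=6,fy=6,interpolation=cv2.INTER_CUBIC))
for n,d in(("t",t),("s",s)):
    W=world(d)
    for name,(x0,x1,y0,y1) in dict(t=dict(tbl=(285,295,190,210),leg=(312,316,235,245),rail=(345,355,188,192),bed=(255,270,190,200)),s=dict(tbl=(320,335,200,215),leg=(295,305,173,176),rail=(252,256,162,165),bed=(240,260,215,220)))[n].items():
        print(n,name,np.median(W[y0:y1,x0:x1].reshape(-1,3),0))
E
```

```text
t tbl [ 0.5373 -0.1268 -0.0015]
t leg [ 0.3956 -0.212   0.0282]
t rail [ 0.5801 -0.3351  0.0274]
t bed [ 0.5466 -0.026   0.0099]
s tbl [0.3218 0.0064 0.0026]
s leg [ 0.4066 -0.2048  0.0319]
s rail [ 0.5849 -0.3108  0.0334]
s bed [0.571  0.1091 0.0148]
```

View pics/topc.png

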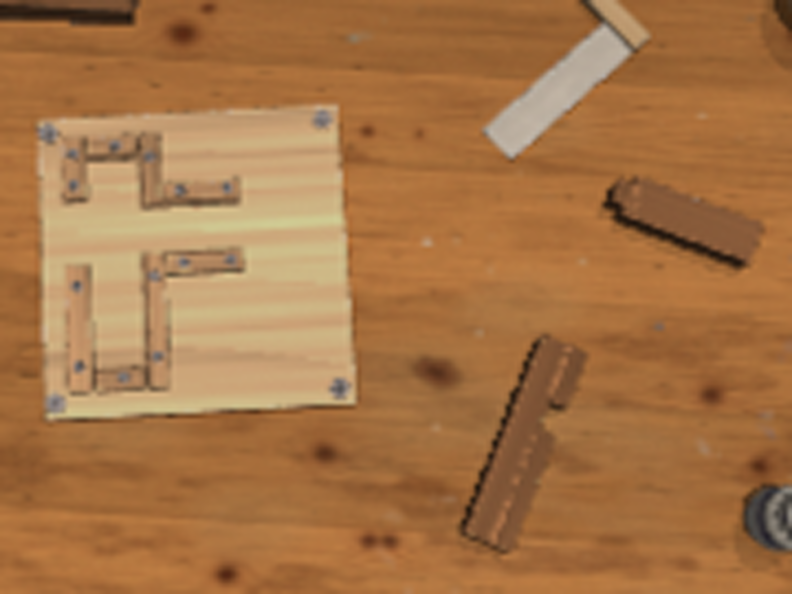

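View pics/sidec.png

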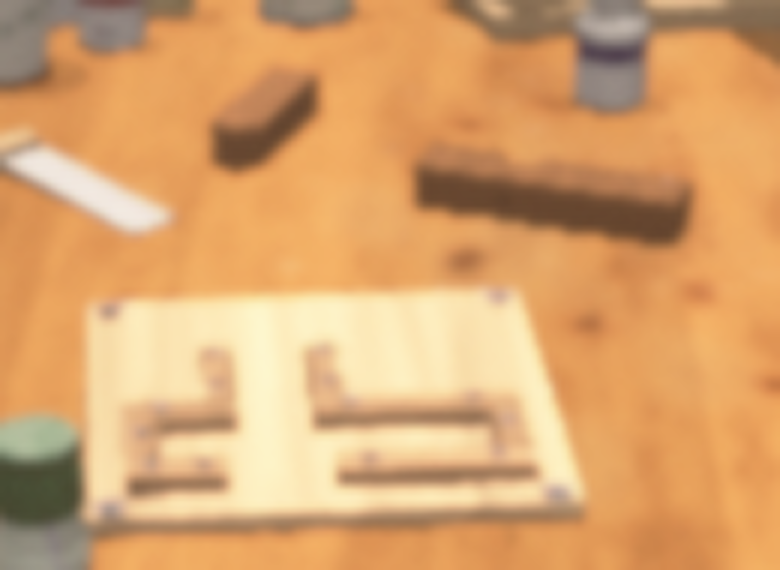

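The crops show the jig aligned with world to within a few degrees: fence on image left (+y), gap and channel around v≈200–265. The leg runs from (487,545) to (565,340) with its notch on the right near (560,415). The rail's tongue is at (620,195), pointing towards the jig. Heights agree across both views: leg and rail tops ≈0.030, bed ≈0.012. Next I'll fit the poses with a rendered model in both views.

```bash
cat > fit.py <<'E'
from h import *
from scipy.optimize import minimize
def box(x0,x1,y0,y1): return [(x0,y0),(x1,y0),(x1,y1),(x0,y1)]
LEG=[(-85,-20),(13.5,-20),(13.5,-6),(36.5,-6),(36.5,-20),(85,-20),(85,20),(-85,20)]
RAIL=[(-18,-55),(18,-55),(18,55),(10,55),(10,67),(-10,67),(-10,55),(-18,55)]
BED=box(-125,125,-125,125)
STR=[box(-104.5,-2,85,103),box(52,104.5,85,103),box(-104.5,5.5,24,42),box(44.5,104.5,24,42),box(-12.5,5.5,-40,24),box(44.5,62.5,-40,24),box(-104.5,-86.5,42,85),box(86.5,104.5,42,85)]
S=6
def layers(d,parts,p,roi):  # parts: (polygon mm,z0,z1,base label)
    x0,x1,y0,y1=roi;lab=np.zeros(((y1-y0)*S,(x1-x0)*S),np.uint8)
    c,s=np.cos(p[2]),np.sin(p[2]);out=[]
    def pix(q): return np.round(((np.array([proj(d,a) for a in q])-[x0,y0]+.5)*S)*16).astype(np.int32)
    for poly,z0,z1,l in parts:
        P=np.array(poly)/1e3;P=P@np.array([[c,s],[-s,c]])+p[:2]
        for i in range(len(P)):
            a,b=P[i],P[(i+1)%len(P)];n=np.array([b[1]-a[1],a[0]-b[0]])
            if n@(d["xyz"][:2]-a)>0: cv2.fillPoly(lab,[pix([[*a,z0],[*b,z0],[*b,z1],[*a,z1]])],l+1,shift=4)
        cv2.fillPoly(lab,[pix([[*a,z1] for a in P])],l,shift=4)
    return np.stack([cv2.resize((lab==k).astype(np.float32),(x1-x0,y1-y0),interpolation=cv2.INTER_AREA).ravel() for k in np.unique(lab)],1)
def fit(d,parts,p0,roi):
    I=d["image"][roi[2]:roi[3],roi[0]:roi[1]].reshape(-1,3).astype(float)
    def cost(v):
        A=layers(d,parts,np.array(p0)+v*[1e-3,1e-3,1e-2],roi)
        X,*_=np.linalg.lstsq(A,I,rcond=None);return np.abs(A@X-I).mean()
    best=None
    for st in(8,3,1.5):
        x=np.zeros(3) if best is None else best.x
        best=minimize(cost,x,method="Nelder-Mead",options=dict(initial_simplex=x+np.vstack([np.zeros(3),np.eye(3)*st]),xatol=.02,fatol=1e-4))
    return np.array(p0)+best.x*[1e-3,1e-3,1e-2],best.fun
def roi(d,p,r):
    q=np.array([proj(d,[p[0]+a,p[1]+b,.015]) for a in(-r,r) for b in(-r,r)])
    return [max(0,int(q[:,0].min())),int(q[:,0].max()),max(0,int(q[:,1].min())),int(q[:,1].max())]
JIG=[(BED,0,.012,1)]+[(s,.012,.024,3) for s in STR]
if __name__=="__main__":
    t=load("top0");s=load("side0")
    for n,parts,p0,r in(("jig",JIG,(.525,.042,.02),.14),("leg",[(LEG,0,.03,1)],(.396,-.212,-.4),.1),("rail",[(RAIL,0,.03,1)],(.58,-.33,-.4),.08)):
        p=p0
        for c,d in(("top",t),("side",s)):
            p,f=fit(d,parts,p0 if c=="top" else p,roi(d,p,r));print(n,c,p,f)
            im=d["image"].copy()
            for poly,z0,z1,l in parts:
                P=np.array(poly)/1e3;cc,ss=np.cos(p[2]),np.sin(p[2]);P=P@np.array([[cc,ss],[-ss,cc]])+p[:2]
                cv2.polylines(d["image"],[np.round(np.array([proj(d,[*a,z1]) for a in P])*16).astype(int)],True,(0,255,255),1,shift=4)
    a=cv2.resize(t["image"][140:275,195:375,::-1],None,fx=4,fy=4);b=cv2.resize(s["image"][145:240,210:340,::-1],(720,526))
    cv2.imwrite("pics/fit.png",cv2.resize(np.vstack([a,cv2.copyMakeBorder(b,0,0,0,a.shape[1]-720,0)]),None,fx=.56,fy=.56,interpolation=cv2.INTER_AREA))
E
python3 fit.py
```

```text
jig top [0.5279 0.0568 0.1121] 7.784985171190827
jig side [0.5326 0.056  0.1123] 12.418886994942284
leg top [ 0.3946 -0.214  -0.3455] 6.161997140606607
leg side [ 0.3989 -0.2192 -0.3609] 6.990069466341144
rail top [ 0.5818 -0.3446 -0.3205] 4.534576206880958
rail side [ 0.586  -0.35   -0.3063] 5.018854139431406
```

View pics/fit.png

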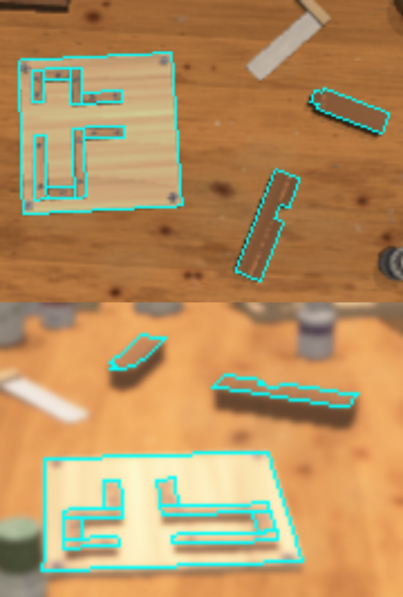

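The fitted outlines sit on the jig, leg and rail in both views, and the two views agree within about 5 mm. I'll use the mean for grasping and re-measure once a part is in hand.

```bash
cat >> h.py <<'E'
def go(s,pos,yaw):  # turn (rad about tool axes), then shift (cm, tool axes after turn)
    Rc=R.from_rotvec(s["ee_rot"]);c,n=np.cos(yaw),np.sin(yaw)
    Rt=R.from_matrix(np.array([[c,n,0],[n,-c,0],[0,0,-1]]).T)
    print("turn",(Rc.inv()*Rt).as_rotvec(),"then shift cm",Rt.inv().apply(np.asarray(pos)-s["tool_pos"])*100)
E
python3 - <<'E'
from h import *
from bench import observe
s=observe();L=np.array([.397,-.2165]);y=-.352
go(s,[*(L-.004*np.array([np.cos(y),np.sin(y)])),.11],y)
E
```

```text
turn [-0.0014  0.0006  0.6388] then shift cm [  5.6004 -45.5158  12.0502]
```

>>> servo_tool --pt "1 0 0 0 0 0 0.16" --pt "1 0 0 0 0 0 0.16" --pt "1 0 0 0 0 0 0.16" --pt "1 0 0 0 0 0 0.159" --pt "1 0.5 -4 0 0 0 0" --pt "1 0.5 -4 0 0 0 0" --pt "1 0.5 -4 0 0 0 0" --pt "1 0.5 -4 0 0 0 0" --pt "1 0.5 -4 0 0 0 0" --pt "1 0.5 -4 0 0 0 0" --pt "1 0.5 -4 0 0 0 0" --pt "1 0.5 -4 0 0 0 0" --pt "1 0.5 -4 0 0 0 0" --pt "1 0.5 -4 0 0 0 0" --pt "1 0.3 -3 2 0 0 0" --pt "1 0.3 -2.5 3 0 0 0" --pt "1 0 0 3 0 0 0" --pt "1 0 0 3 0 0 0" --pt "1 0 0 1 0 0 0" --pt "1 0 0 0 0 0 0" --force 40

```text
time: 2.6
tool_pos: [0.3932, -0.2156, 0.1112]
ee_rot: [-3.093, 0.55, 0.001]
force: [-0.4, -0.3, 0.8]
grip_width: 1.005
finger_force: 0.0
```

```bash
python3 - <<'E'
from h import *
from bench import observe
s=observe();print(s["time"],s["tool_pos"],s["force"]);L=np.array([.397,-.2165]);y=-.352
go(s,[*(L-.004*np.array([np.cos(y),np.sin(y)])),.016],y)
E
```

```text
2.6 [ 0.3932 -0.2156  0.1112] [-0.3577 -0.287   0.7843]
turn [-0.0003  0.001  -0.0003] then shift cm [-0.0099 -0.0455  9.5238]
```

>>> servo_tool --pt "1 0 0 3 0 0 0" --pt "1 0 0 3 0 0 0" --pt "1 0 0 2 0 0 0" --pt "1 0 0 1.0 0 0 0" --pt "1 0 0 0.6 0 0 0" --pt "1 0 0 0 0 0 0" --pt "-1 0 0 0 0 0 0" --pt "-1 0 0 0 0 0 0" --pt "-1 0 0 0 0 0 0" --pt "-1 0 0 0 0 0 0" --pt "-1 0 0 0 0 0 0" --pt "-1 0 0 0 0 0 0" --pt "-1 0 0 0 0 0 0" --pt "-1 0 0 0 0 0 0" --force 40

```text
time: 4.35
tool_pos: [0.3937, -0.2158, 0.0159]
ee_rot: [3.093, -0.55, 0.001]
force: [-0.2, 0.4, 5.0]
grip_width: 0.458
finger_force: 40.5
```

>>> servo_tool --pt "-1 0 0 -2 0 0 0" --pt "-1 0 0 -3 0 0 0" --pt "-1 0 0 -3 0 0 0" --pt "-1 0 0 -2 0 0 0" --pt "-1 0 0 0 0 0 -0.155" --pt "-1 0 0 0 0 0 -0.155" --pt "-1 0 0 0 0 0 -0.154" --pt "-1 0 0 0 0 0 0"

```text
time: 5.35
tool_pos: [0.3932, -0.2156, 0.1153]
ee_rot: [-3.137, -0.174, 0.0]
force: [0.2, -0.1, -0.9]
grip_width: 0.456
finger_force: 40.8
```

```bash
python3 - <<'E'
from h import *
from bench import observe
s=observe();print(s["tool_pos"],s["force"],s["grip_width"])
J=np.array([.530,.0565]);y=.112;c,n=np.cos(y),np.sin(y)
go(s,[*(J+np.array([[c,-n],[n,c]])@[-.004,.0635]),.09],y)
E
```

```text
[ 0.3932 -0.2156  0.1153] [ 0.2255 -0.0699 -0.8985] 0.45615659370311507
turn [-0.0001  0.0002 -0.0012] then shift cm [ 16.231  -31.8653   2.5305]
```

>>> servo_tool --pt "-1 0.8 -1.6 0 0 0 0" --pt "-1 1.6 -3.2 0 0 0 0" --pt "-1 1.6 -3.2 0 0 0 0" --pt "-1 1.6 -3.2 0 0 0 0" --pt "-1 1.6 -3.2 0 0 0 0" --pt "-1 1.6 -3.2 0 0 0 0" --pt "-1 1.6 -3.2 0 0 0 0" --pt "-1 1.6 -3.2 0 0 0 0" --pt "-1 1.6 -3.2 0 0 0 0" --pt "-1 1.6 -3.2 1 0 0 0" --pt "-1 1 -1.5 1.5 0 0 0" --pt "-1 0 0 1.5 0 0 0" --pt "-1 0 0 1.5 0 0 0" --pt "-1 0 0 0 0 0 0" --pt "-1 0 0 0 0 0 0"

```text
time: 7.22
tool_pos: [0.519, 0.1188, 0.0607]
ee_rot: [3.137, 0.173, 0.001]
force: [-0.0, 0.3, -0.4]
grip_width: 0.46
finger_force: 40.8
```

```bash
python3 - <<'E'
from h import *
from bench import observe,get_image
s=observe();print(s["tool_pos"],s["force"],s["grip_width"])
ims=[]
for n in("side","top"):
    d=get_image(n);np.savez(f"{n}1.npz",**d)
    u,v=proj(d,[.53,.08,.04]).astype(int);ims.append(cv2.resize(d["image"][v-50:v+50,u-60:u+60,::-1],(600,500),interpolation=cv2.INTER_CUBIC))
cv2.imwrite("pics/p1.png",cv2.resize(np.hstack(ims),(800,333)))
E
```

```text
[0.519  0.1188 0.0607] [-0.0057  0.3424 -0.3832] 0.460490990161121
```

View pics/p1.png

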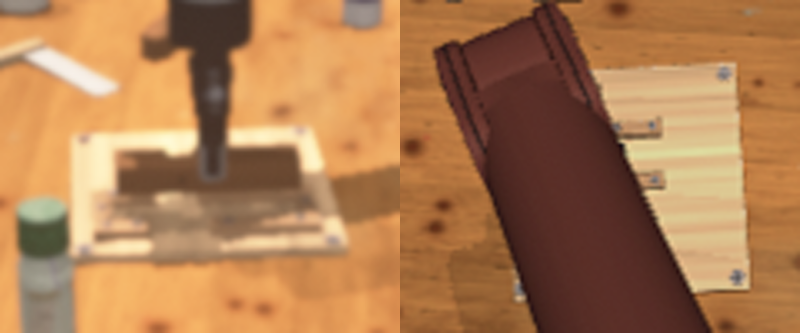

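```bash
python3 - <<'E'
from h import *
d=load("side1");T=np.array([.519,.1188]);y=.1115;c,n=np.cos(y),np.sin(y);M=np.array([[c,-n],[n,c]])
G=d["image"].astype(np.float32).mean(2)
def samp(pts):
    q=np.array([proj(d,p) for p in pts],np.float32);return cv2.remap(G,q[:,:1],q[:,1:],cv2.INTER_CUBIC).ravel()
xs=np.arange(-100,111,1.)/1e3
for z in(.052,.058,.064):   # +y face line, x relative to TCP
    g=samp([[*(T+M@[x,.020]),z] for x in xs]);g=cv2.GaussianBlur(g[:,None],(1,7),2).ravel();dg=np.gradient(g)
    print(z,"ends rel TCP mm",xs[:40][np.argmin(dg[:40])]*1e3,xs[170:][np.argmax(dg[170:])]*1e3)
zs=np.arange(.025,.095,.0005)
for x in(-.06,-.05,-.04,.03,.045,.06):
    g=samp([[*(T+M@[x,.020]),z] for z in zs]);dg=np.gradient(cv2.GaussianBlur(g[:,None],(1,11),2).ravel())
    print(x,"z edges",zs[np.argsort(dg)[[0,-1]]],g[::14].astype(int))
# lower: jig features, predicted with side fit
E
```

```text
0.052 ends rel TCP mm -81.0 87.0
0.058 ends rel TCP mm -80.0 87.0
0.064 ends rel TCP mm -80.0 87.0
-0.06 z edges [0.047 0.092] [114 109 103  96  76  74  75  76  74  85]
-0.05 z edges [0.0485 0.092 ] [113 127 108  98  76  74  75  76  73  82]
-0.04 z edges [0.0365 0.092 ] [116 131 111  97  76  73  76  76  73  78]
0.03 z edges [0.05  0.087] [129 147 158 158  88  70  73  82  92 182]
0.045 z edges [0.05  0.092] [124 145 178 184  90  75  77  82  88 107]
0.06 z edges [0.037  0.0925] [116 126 109  98  77  76  76  80  87  91]
```

```bash
python3 - <<'E'
import fit as F
from fit import *
ol=F.layers
def lb(d,parts,p,roi):
    A=ol(d,parts,p,roi);h,w=roi[3]-roi[2],roi[1]-roi[0]
    return np.stack([cv2.GaussianBlur(a.reshape(h,w),(0,0),d["sg"]).ravel() for a in A.T],1)
F.layers=lb
for n in("top","side"):
    d=load(n+"0");W=world(d);z=W[...,2][(np.abs(W[...,2])<.006)&(W[...,0]>.3)&(W[...,0]<.75)&(np.abs(W[...,1]+.1)<.3)];dz=np.median(z)
    print(n,"table z",dz,z.std());d["xyz"]=d["xyz"]-[0,0,dz]
    for sg in(.4,1.):
        d["sg"]=sg
        for nm,parts,p0,r in(("jig",JIG,(.53,.058,.11),.135),("bed",JIG[:1],(.53,.058,.11),.15),("strips",JIG,(.53,.062,.11),.10),("leg",[(LEG,0,.03,1)],(.396,-.212,-.35),.1),("rail",[(RAIL,0,.03,1)],(.582,-.345,-.31),.08)):
            q=p0
            R0=roi(d,q,r)
            if n=="side" and nm!="leg": R0[0]=max(R0[0],228 if nm in("jig","bed","strips") else 0)
            print(n,sg,nm,*fit(d,parts,p0,R0))
# TCP-held leg in side image 1: expected vs. seen lower edge
d=load("side1");print(proj(d,[.519,.1188,.0607]))
E
```

```text
top table z -0.0014446058608559298 0.002431404498884868
top 0.4 jig [0.5282 0.0574 0.1142] 7.878793295212403
top 0.4 bed [0.5279 0.0573 0.1119] 11.008159516022708
top 0.4 strips [0.5283 0.0573 0.1121] 7.660879400467212
top 0.4 leg [ 0.3948 -0.2141 -0.3503] 6.126178393781438
top 0.4 rail [ 0.5823 -0.3447 -0.3163] 4.315780245359108
top 1.0 jig [0.5283 0.0572 0.1103] 8.76015559904082
top 1.0 bed [0.5272 0.0568 0.1129] 11.49615289018728
top 1.0 strips [0.5295 0.0585 0.1107] 7.887927063832592
top 1.0 leg [ 0.3945 -0.2143 -0.3545] 6.58147171259014
top 1.0 rail [ 0.5824 -0.3446 -0.311 ] 4.758387332389045
side table z 0.0026645571919499123 0.0015091282094898384
side 0.4 jig [0.5327 0.06   0.1082] 8.12519584796042
side 0.4 bed [0.5316 0.0608 0.1113] 18.18630956182434
side 0.4 strips [0.5325 0.06   0.1026] 7.438024948510567
side 0.4 leg [ 0.3995 -0.213  -0.3603] 6.494801860254521
side 0.4 rail [ 0.5857 -0.3436 -0.3029] 4.584565151333061
side 1.0 jig [0.5332 0.0601 0.1081] 7.155225869649946
side 1.0 bed [0.5315 0.0609 0.1037] 18.168405190959458
side 1.0 strips [0.5323 0.061  0.1114] 6.986433886902311
side 1.0 leg [ 0.3992 -0.2133 -0.3777] 4.243765272169187
side 1.0 rail [ 0.5866 -0.3427 -0.2793] 3.113236217330766
[266.0214 205.6717]
```

>>> servo_tool --pt "-1 0.3 -0.1 0 0 0 0" --pt "-1 0 0 0.6 0 0 0" --pt "-1 0 0 0.6 0 0 0" --pt "-1 0 0 0.5 0 0 0" --pt "-1 0 0 0 0 0 0" --pt "-1 0 0 0 0 0 0"

```text
time: 8.07
tool_pos: [0.5217, 0.1208, 0.0434]
ee_rot: [-3.137, -0.176, 0.0]
force: [0.7, 0.5, -0.8]
grip_width: 0.456
finger_force: 40.8
```

```bash
python3 - <<'E'
from h import *
from bench import observe,get_image
s=observe();print(s["tool_pos"],s["force"])
d=get_image("side");np.savez("side2.npz",**d)
u,v=proj(d,[.53,.11,.03]).astype(int);a=d["image"][v-22:v+28,u-45:u+45,::-1]
d0=load("side0");b=d0["image"][v-22:v+28,u-45:u+45,::-1];print(u,v)
cv2.imwrite("pics/p2.png",np.vstack([cv2.resize(i,None,fx=6,fy=6,interpolation=cv2.INTER_NEAREST) for i in(a,b)]))
E
```

```text
[0.5217 0.1208 0.0434] [ 0.7052  0.4824 -0.8348]
262 213
```

View pics/p2.png

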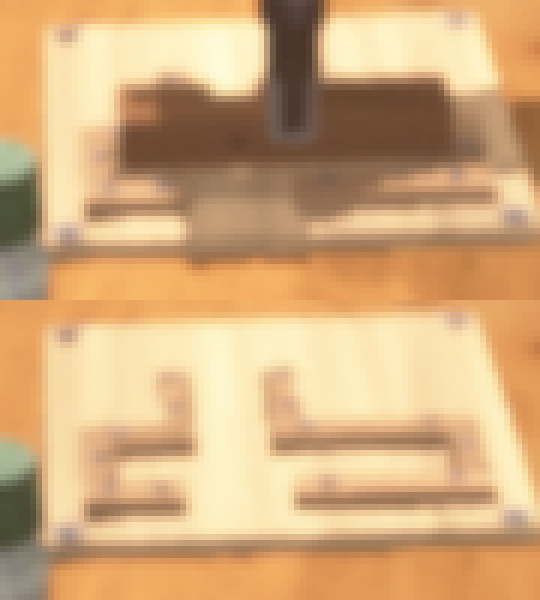

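The leg's lower edge runs from about (120,173) to (447,160), above the fence's inner top edge at about v=188, so it is still several mm off the fence. Left and right ends are at u=120 and u=450. I'll quantify this in the same camera.

```bash
python3 - <<'E'
from h import *
d=load("side2");d["xyz"]=d["xyz"]-[0,0,.00266]
G=cv2.GaussianBlur(d["image"].astype(np.float32).mean(2),(0,0),.6)
J=np.array([.5328,.0602]);y=.110;c,n=np.cos(y),np.sin(y);M=np.array([[c,-n],[n,c]])
zb=.0434-.0159
def jf(px,z): return M.T@(ray(d,px,z)[:2]-J)*1e3
pts=[]
for u in list(range(239,260))+list(range(274,290)):
    v=np.arange(206,226,.1);g=cv2.remap(G,np.full_like(v,u)[:,None].astype(np.float32),v[:,None].astype(np.float32),cv2.INTER_LINEAR).ravel()
    k=np.argmax(np.gradient(g));p=jf((u,v[k]),zb);pts.append((u,v[k],*p))
pts=np.array(pts);print(pts[::3]);print("median y of leg bottom face",np.median(pts[:,3]))
for z in(zb+.01,zb+.02):   # ends, on +y face at jig y ~ median
    yy=np.median(pts[:,3])/1e3
    xs=np.arange(-110,111,.5)/1e3;q=np.array([proj(d,[*(J+M@[x,yy]),z]) for x in xs],np.float32)
    g=np.gradient(cv2.remap(G,q[:,:1],q[:,1:],cv2.INTER_LINEAR).ravel())
    print("ends",xs[:100][np.argmin(g[:100])]*1e3,xs[-100:][np.argmax(g[-100:])]*1e3)
# same measure for fence inner top edge / outer bottom in side0
d0=load("side0");d0["xyz"]=d["xyz"];G0=cv2.GaussianBlur(d0["image"].astype(np.float32).mean(2),(0,0),.6)
for x in(-90,-70,-50,-30,-15,65,80,95):
    ys=np.arange(70,125,.5);q=np.array([proj(d,[*(J+M@[x/1e3,a/1e3]),.024]) for a in ys],np.float32)
    g=cv2.remap(G0,q[:,:1],q[:,1:],cv2.INTER_LINEAR).ravel();print(x,"edges(y at z24) dark",ys[np.argmin(np.gradient(g))],"bright",ys[np.argmax(np.gradient(g))])
E
```

```text
[[239.     220.2     76.7011  90.3611]
 [242.     220.8     67.7492  94.7831]
 [245.     225.2     59.5327 122.4775]
 [248.     218.2     49.1432  79.6336]
 [251.     218.8     40.1981  84.1205]
 [254.     218.2     30.9381  80.9549]
 [257.     217.2     21.4959  75.203 ]
 [274.     225.3    -25.7335 129.1743]
 [277.     225.3    -34.5348 129.8032]
 [280.     225.7    -43.0907 132.8207]
 [283.     225.3    -52.1256 131.0601]
 [286.     225.3    -60.915  131.6881]
 [289.     218.8    -74.4687  92.4316]]
median y of leg bottom face 94.73225620605487
ends -99.0 84.5
ends -84.5 83.0
-90 edges(y at z24) dark 111.5 bright 124.5
-70 edges(y at z24) dark 109.5 bright 119.5
-50 edges(y at z24) dark 106.5 bright 124.5
-30 edges(y at z24) dark 107.0 bright 123.5
-15 edges(y at z24) dark 104.0 bright 124.5
65 edges(y at z24) dark 106.0 bright 122.0
80 edges(y at z24) dark 102.0 bright 124.5
95 edges(y at z24) dark 107.5 bright 122.5
```

>>> servo_tool --pt "-1 0.05 -0.22 0 0 0 0" --pt "-1 0 0 0.2 0 0 0" --pt "-1 0 0 0.15 0 0 0" --pt "-1 0 0 0.1 0 0 0" --pt "-1 0 0 0 0 0 0"

```text
time: 8.75
tool_pos: [0.522, 0.1231, 0.0398]
ee_rot: [3.136, 0.175, 0.0]
force: [-5.4, -1.9, 13.4]
grip_width: 0.458
finger_force: 42.3
```

```bash
python3 - <<'E'
from h import *
from bench import observe
s=observe();y=.112;c,n=np.cos(y),np.sin(y);M=np.array([[c,-n,0],[n,c,0],[0,0,1]])
print("F jig",M.T@s["force"],"M jig",M.T@s["moment"],s["tool_pos"],s["ee_rot"])
E
```

```text
F jig [-5.6153 -1.2564 13.3651] M jig [-0.0102  1.2196  0.0327] [0.522  0.1231 0.0398] [3.1363 0.1754 0.0002]
```

>>> servo_tool --pt "-1 0 0 -0.25 0 0 0" --pt "-1 0 0.15 0 0 0 0" --pt "-1 0 0 0.15 0 0 0" --pt "-1 0 0 0.1 0 0 0" --pt "-1 0 0 0 0 0 0"

```text
time: 9.38
tool_pos: [0.5219, 0.1215, 0.0386]
ee_rot: [-3.137, -0.176, 0.001]
force: [0.0, -0.2, -1.0]
grip_width: 0.456
finger_force: 40.8
```

```bash
cat > st.py <<'E'
from h import *
from bench import observe
s=observe();y=.112;c,n=np.cos(y),np.sin(y);M=np.array([[c,-n,0],[n,c,0],[0,0,1]])
print("F jig",M.T@s["force"],"M jig",M.T@s["moment"],s["tool_pos"],s["ee_rot"])
E
python3 st.py
```

```text
F jig [-0.0103 -0.1616 -1.0416] M jig [-0.0243  0.0113 -0.0346] [0.5219 0.1215 0.0386] [-3.1366 -0.1755  0.0008]
```

>>> servo_tool --pt "-1 0 0 0.2 0 0 0" --pt "-1 0 0 0.2 0 0 0" --pt "-1 0 0 0.2 0 0 0" --pt "-1 0 0 0.2 0 0 0" --pt "-1 0 0 0 0 0 0"

```text
time: 10.0
tool_pos: [0.522, 0.1215, 0.0307]
ee_rot: [-3.137, -0.176, 0.0]
force: [0.3, -0.3, -0.4]
grip_width: 0.455
finger_force: 40.8
```

```bash
python3 st.py
```

```text
F jig [ 0.2845 -0.3563 -0.4091] M jig [ 0.0311 -0.0005 -0.0373] [0.522  0.1215 0.0307] [-3.1367 -0.1755  0.0005]
```

>>> servo_tool --pt "-1 0 0 0.2 0 0 0" --pt "-1 0 0 0.08 0 0 0" --pt "-1 0 -0.1 0 0 0 0" --pt "-1 0 -0.1 0 0 0 0" --pt "-1 0 0 0 0 0 0"

```text
time: 10.62
tool_pos: [0.522, 0.1223, 0.0281]
ee_rot: [3.135, 0.174, -0.0]
force: [-0.0, -5.3, 0.7]
grip_width: 0.453
finger_force: 41.0
```

```bash
python3 st.py
```

```text
F jig [-0.6068 -5.2241  0.723 ] M jig [-1.1228  0.1208 -0.0056] [0.522  0.1223 0.0281] [ 3.1354  0.1741 -0.0002]
```

>>> servo_tool --pt "-0.6 0 0 0 0 0 0" --pt "0.3 0 0 0 0 0 0" --pt "1 0 0 0 0 0 0" --pt "1 0 0 0 0 0 0" --pt "1 0 0 0 0 0 0" --pt "1 0 0 -1 0 0 0" --pt "1 0 0 -3 0 0 0" --pt "1 0 0 -4 0 0 0" --pt "1 0 4 -2 0 0 0" --pt "1 0 5 0 0 0 0" --pt "1 0 5 0 0 0 0" --pt "1 0 5 0 0 0 0" --pt "1 0 5 0 0 0 0" --pt "1 0 5 0 0 0 0" --pt "1 0 5 0 0 0 0" --pt "1 0 5 0 0 0 0" --pt "1 0 0 0 0 0 0"

```text
time: 12.75
tool_pos: [0.5644, -0.2694, 0.1283]
ee_rot: [3.136, 0.165, -0.0]
force: [-0.7, 0.2, 0.0]
grip_width: 0.998
finger_force: 0.0
```

```bash
python3 - <<'E'
import fit as F
from fit import *
from bench import observe,get_image
s=observe();print(s["time"],s["tool_pos"],s["force"])
t=get_image("top");np.savez("top3.npz",**t);sd=get_image("side");np.savez("side3.npz",**sd)
u,v=proj(t,[.53,.06,.03]).astype(int)
a=cv2.resize(t["image"][v-45:v+45,u-50:u+60,::-1],None,fx=3.6,fy=3.6,interpolation=cv2.INTER_CUBIC)
u,v=proj(sd,[.53,.06,.03]).astype(int)
b=cv2.resize(sd["image"][v-40:v+40,u-60:u+60,::-1],None,fx=3.3,fy=4.05,interpolation=cv2.INTER_CUBIC)
cv2.imwrite("pics/p3.png",np.hstack([a,b[:a.shape[0]]]))
d=t;d["xyz"]=d["xyz"]+[0,0,.00145]
print("leg top",fit(d,[(LEG,.012,.042,1)],(.522,.122,.112),roi(d,(.522,.122),.09)))
E
```

```text
12.75 [ 0.5644 -0.2694  0.1283] [-0.6925  0.1813  0.0267]
leg top (array([0.521 , 0.1216, 0.1277]), np.float64(22.35505856743308))
```

View pics/p3.png

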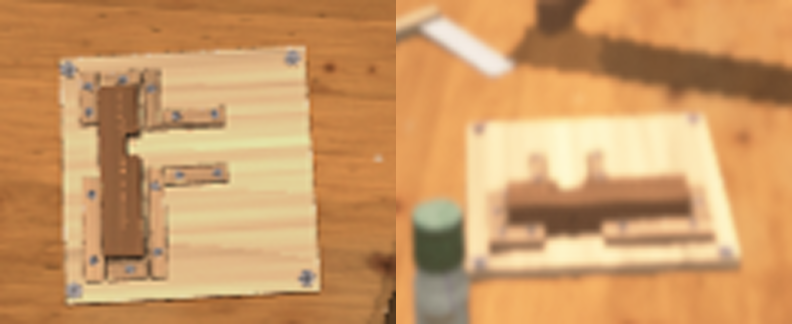

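The leg lies flat in its nest with the notch (crop 135,140) opening into the channel. Next is the rail.

```bash
python3 - <<'E'
from h import *
from bench import observe
s=observe();print(s["q"],s["tool_pos"])
a=np.array([.584,-.3443]);y=-.312;P=a+(-.015)*np.array([-np.sin(y),np.cos(y)]);print(P)
go(s,[*P,.1],y+np.pi/2);go(s,[*P,.1],y-np.pi/2)
E
```

```text
[ 0.6518  0.3782 -0.3579  1.6397  0.1414  1.1494 -1.2008] [ 0.5654 -0.264   0.1283]
[ 0.5794 -0.3586]
turn [-0.0004 -0.0007 -1.1478] then shift cm [-8.5669  4.2371  2.8337]
turn [-0.0007  0.0004  1.9938] then shift cm [ 8.5669 -4.2371  2.8337]
```

>>> servo_tool --pt "1 0 0 0 0 0 0.18" --pt "1 0 0 0 0 0 0.18" --pt "1 0 0 0 0 0 0.18" --pt "1 0 0 0 0 0 0.18" --pt "1 0 0 0 0 0 0.18" --pt "1 0 0 0 0 0 0.18" --pt "1 0 0 0 0 0 0.18" --pt "1 0 0 0 0 0 0.18" --pt "1 0 0 0 0 0 0.18" --pt "1 0 0 0 0 0 0.18" --pt "1 0 0 0 0 0 0.194" --pt "1 2.9 -1.4 0.8 0 0 0" --pt "1 2.9 -1.4 1 0 0 0" --pt "1 2.8 -1.4 1 0 0 0" --pt "1 0 0 0 0 0 0" --pt "1 0 0 0 0 0 0"

```text
time: 14.85
tool_pos: [0.5933, -0.3502, 0.0822]
ee_rot: [2.127, -2.3, -0.054]
force: [0.4, 0.6, 0.1]
grip_width: 1.0
finger_force: 0.0
```

```bash
python3 - <<'E'
from h import *
from bench import observe
s=observe();print(s["time"],s["q"],s["tool_pos"])
go(s,[.5794,-.3586,.0155],-.312-np.pi/2)
E
```

```text
14.85 [ 0.0647  0.6009  0.584   1.5092 -0.3459  1.1725 -2.5054] [ 0.5933 -0.3502  0.0822]
turn [0.0329 0.0137 0.2339] then shift cm [1.2283 1.0598 6.6746]
```

>>> servo_tool --pt "1 0 0 -2 0 0 -0.1" --pt "1 0 0 0 0 0 -0.18" --pt "1 0 0 0 0 0 -0.18" --pt "1 0 0 0 0 0 -0.18" --pt "1 0 0 0 0 0 -0.18" --pt "1 0 0 0 0 0 -0.18" --pt "1 0 0 0 0 0 -0.18" --pt "1 0 0 0 0 0 -0.18" --pt "1 0 0 0 0 0 -0.18" --pt "1 0 0 0 0 0 -0.18" --pt "1 0 0 0 0 0 -0.18" --pt "1 0 0 0 0 0 -0.18" --pt "1 0 0 0 0 0 -0.18" --pt "1 0 0 0 0 0 -0.18" --pt "1 0 0 0 0 0 -0.18" --pt "1 0 0 0 0 0 -0.18" --pt "1 0 0 0 0 0 -0.1" --pt "1 0 0 0 0 0 0"

```text
time: 17.1
tool_pos: [0.5939, -0.3509, 0.1031]
ee_rot: [-2.521, -1.82, 0.02]
force: [-0.2, 0.8, -0.8]
grip_width: 1.001
finger_force: 0.0
```

```bash
cat > rg.py <<'E'
from h import *
from bench import observe
s=observe();print(s["time"],s["q"],s["tool_pos"])
go(s,[.5794,-.3586,.0155],-.312+np.pi/2)
E
python3 rg.py
```

```text
17.1 [ 0.4659  0.5221  0.0072  1.4661 -0.0073  1.1874  0.1549] [ 0.5939 -0.3509  0.1031]
turn [-0.0331 -0.0085 -0.0081] then shift cm [-1.1719 -1.141   8.7582]
```

>>> servo_tool --pt "1 0 0 0 -0.0331 -0.0085 -0.008" --pt "1 -1.17 -1.14 0 0 0 0" --pt "1 0 0 3 0 0 0" --pt "1 0 0 2.5 0 0 0" --pt "1 0 0 1.5 0 0 0" --pt "1 0 0 0 0 0 0" --pt "1 0 0 0 0 0 0"

```text
time: 17.98
tool_pos: [0.5793, -0.3605, 0.0333]
ee_rot: [2.54, 1.847, -0.001]
force: [0.8, 0.1, 0.4]
grip_width: 0.999
finger_force: 0.0
```

```bash
python3 rg.py
```

```text
17.975 [ 0.4864  0.5527  0.0063  1.575  -0.003   1.0134  0.1798] [ 0.5793 -0.3605  0.0333]
turn [ 0.0003  0.0009 -0.0016] then shift cm [ 0.1873 -0.0474  1.7838]
```

>>> servo_tool --pt "1 0.18 -0.05 0.9 0 0 0" --pt "1 0 0 0.85 0 0 0" --pt "1 0 0 0 0 0 0" --pt "-1 0 0 0 0 0 0" --pt "-1 0 0 0 0 0 0" --pt "-1 0 0 0 0 0 0" --pt "-1 0 0 0 0 0 0" --pt "-1 0 0 0 0 0 0" --pt "-1 0 0 0 0 0 0" --pt "-1 0 0 0 0 0 0" --pt "-1 0 0 0 0 0 0" --force 40

```text
time: 19.35
tool_pos: [0.5792, -0.3585, 0.0151]
ee_rot: [2.541, 1.848, -0.001]
force: [-0.3, -0.6, 5.6]
grip_width: 0.411
finger_force: 41.9
```

>>> servo_tool --pt "-1 0 0 -2 0 0 0" --pt "-1 0 0 -3 0 0 0" --pt "-1 0 0 -3 0 0 0" --pt "-1 0 0 0 0 0 -0.142" --pt "-1 0 0 0 0 0 -0.142" --pt "-1 0 0 0 0 0 -0.14" --pt "-1 0 0 0 0 0 0"

```text
time: 20.23
tool_pos: [0.5788, -0.3583, 0.0954]
ee_rot: [-2.096, -2.34, 0.001]
force: [-0.4, -0.1, -1.6]
grip_width: 0.412
finger_force: 41.2
```

```bash
cat > rj.py <<'E'
from h import *
from bench import observe
import sys
s=observe();J=np.array([.5304,.0578]);y=.112;c,n=np.cos(y),np.sin(y);M=np.array([[c,-n],[n,c]])
print(s["time"],"q7",s["q"][6],"TCP in jig mm",M.T@(s["tool_pos"][:2]-J)*1e3,s["tool_pos"][2],"F jig",M.T@s["force"][:2],s["force"][2])
a=[float(v) for v in sys.argv[1:4]]
go(s,[*(J+M@np.array(a[:2])),a[2]],y+np.pi/2)
E
python3 rj.py .025 -.060 .060
```

```text
20.225 q7 0.5714369421644937 TCP in jig mm [   1.6284 -418.8679] 0.0953579239238048 F jig [-0.4162 -0.0716] -1.5864589180644542
turn [-0.0009  0.0001 -0.0022] then shift cm [35.8868  2.3372  3.5358]
```

>>> servo_tool --pt "-1 2 0.1 0 0 0 -0.002" --pt "-1 4 0.3 0 0 0 0" --pt "-1 4 0.3 0 0 0 0" --pt "-1 4 0.3 0 0 0 0" --pt "-1 4 0.3 0 0 0 0" --pt "-1 4 0.3 0 0 0 0" --pt "-1 4 0.3 0 0 0 0" --pt "-1 4 0.3 0 0 0 0" --pt "-1 4 0.1 1 0 0 0" --pt "-1 1.9 0 1 0 0 0" --pt "-1 0 0 1.5 0 0 0" --pt "-1 0 0 0 0 0 0" --pt "-1 0 0 0 0 0 0"

```text
time: 21.85
tool_pos: [0.5615, -0.0, 0.0598]
ee_rot: [-2.095, -2.341, 0.002]
force: [-0.7, -0.4, 0.2]
grip_width: 0.406
finger_force: 41.2
```

```bash
python3 rj.py .025 -.060 .0405; python3 - <<'E'
from h import *
from bench import get_image
ims=[]
for n,k in(("top",45),("side",45)):
    d=get_image(n);np.savez(n+"4.npz",**d);u,v=proj(d,[.53,.03,.03]).astype(int)
    ims.append(cv2.resize(d["image"][v-k:v+k,u-60:u+60,::-1],(400,300),interpolation=cv2.INTER_CUBIC))
cv2.imwrite("pics/p4.png",np.hstack(ims))
E
```

```text
21.85 q7 -0.04096470020655264 TCP in jig mm [ 24.4011 -60.935 ] 0.05976671832983921 F jig [-0.763  -0.3149] 0.18107265342845624
turn [-0.0012  0.0005 -0.0013] then shift cm [0.0935 0.0599 1.9267]
```

View pics/p4.png

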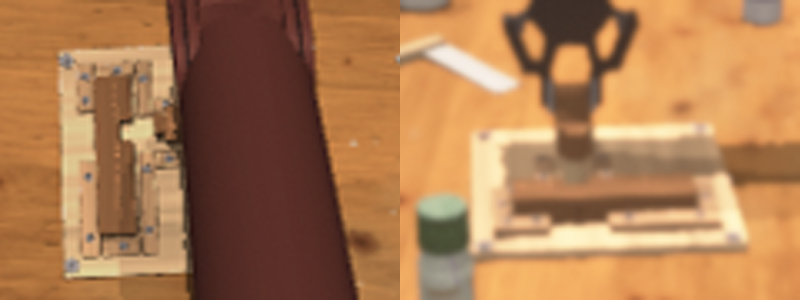

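>>> servo_tool --pt "-1 0.1 0.06 0.6 0 0 0" --pt "-1 0 0 0.6 0 0 0" --pt "-1 0 0 0.6 0 0 0" --pt "-1 0 0 0.2 0 0 0" --pt "-1 0 0 0.1 0 0 0" --pt "-1 0 0 0 0 0 0"

```text
time: 22.7
tool_pos: [0.5619, 0.0022, 0.0387]
ee_rot: [-2.092, -2.343, 0.001]
force: [-0.1, 0.5, -1.1]
grip_width: 0.409
finger_force: 41.2
```

```bash
python3 rj.py .025 -.060 .0281;python3 st.py
```

```text
22.7 q7 -0.04968440004556821 TCP in jig mm [ 25.0877 -58.7997] 0.03866140003107602 F jig [-0.085   0.4995] -1.1279026850190064
turn [-0.001   0.0001  0.0008] then shift cm [-0.12   -0.0088  1.0561]
F jig [-0.085   0.4995 -1.1279] M jig [-0.0409 -0.0125 -0.0622] [0.5619 0.0022 0.0387] [-2.0922 -2.3427  0.0013]
```

Underside at about 23.6 mm with no contact yet. I'll continue down carefully.

>>> servo_tool --pt "-1 0 0 0.15 0 0 0" --pt "-1 0 0 0.15 0 0 0" --pt "-1 0 0 0.1 0 0 0" --pt "-1 0 0 0 0 0 0"

```text
time: 23.2
tool_pos: [0.5618, 0.0022, 0.0345]
ee_rot: [-2.092, -2.343, 0.002]
force: [0.2, -0.1, -1.4]
grip_width: 0.413
finger_force: 41.2
```

```bash
python3 st.py
```

```text
F jig [ 0.1989 -0.1567 -1.3993] M jig [-0.0325  0.0469  0.0014] [0.5618 0.0022 0.0345] [-2.0921 -2.3426  0.0016]
```

>>> servo_tool --pt "-1 0 0 0.2 0 0 0" --pt "-1 0 0 0.2 0 0 0" --pt "-1 0 0 0.2 0 0 0" --pt "-1 0 0 0.1 0 0 0" --pt "-1 0 0 0 0 0 0"

```text
time: 23.82
tool_pos: [0.5618, 0.0021, 0.0275]
ee_rot: [-2.092, -2.342, 0.002]
force: [0.1, 0.1, -1.5]
grip_width: 0.405
finger_force: 41.2
```

```bash
python3 rj.py .025 -.060 .0271;python3 st.py
```

```text
23.825 q7 -0.05350338439138148 TCP in jig mm [ 24.9919 -58.8175] 0.027510189601030764 F jig [0.1341 0.1332] -1.4769304534045706
turn [-0.0013  0.0001  0.0008] then shift cm [-0.1183  0.0008  0.041 ]
F jig [ 0.1341  0.1332 -1.4769] M jig [-0.0696  0.0129 -0.0102] [0.5618 0.0021 0.0275] [-2.0922 -2.3425  0.0015]
```

>>> servo_tool --pt "-1 0 0 0.05 0 0 0" --pt "-1 0 0 0 0 0 0" --pt "-0.5 0 0 0 0 0 0" --pt "0.3 0 0 0 0 0 0" --pt "0.3 0 0 0 0 0 0" --pt "0.3 0 0 0 0 0 0" --pt "0.3 0 0 -1 0 0 0" --pt "0.3 0 0 -3 0 0 0" --pt "0.3 0 0 -3 0 0 0" --pt "-1 -3 0 0 0 0 0" --pt "-1 -4 0 0 0 0 0" --pt "-1 0 0 0 0 0 0" --pt "-1 0 0 0 0 0 0"

```text
time: 25.45
tool_pos: [0.5699, -0.0668, 0.0975]
ee_rot: [-2.092, -2.343, 0.0]
force: [-0.6, 0.3, 0.1]
grip_width: 0.004
finger_force: 0.0
```

```bash
python3 rj.py .025 -.129 .021; python3 - <<'E'
from fit import *
from bench import get_image
ims=[]
for n,k in(("top",45),("side",45)):
    d=get_image(n);np.savez(n+"5.npz",**d);u,v=proj(d,[.53,.03,.03]).astype(int)
    ims.append(cv2.resize(d["image"][v-k:v+k,u-60:u+60,::-1],(400,300),interpolation=cv2.INTER_CUBIC))
cv2.imwrite("pics/p5.png",np.hstack(ims))
E
```

```text
25.45 q7 0.09816362083548492 TCP in jig mm [  25.2963 -128.2699] 0.0975351905760839 F jig [-0.5756  0.3888] 0.10376267918621015
turn [-0.0007 -0.0004  0.0008] then shift cm [-0.073  -0.0296  7.6535]
```

View pics/p5.png

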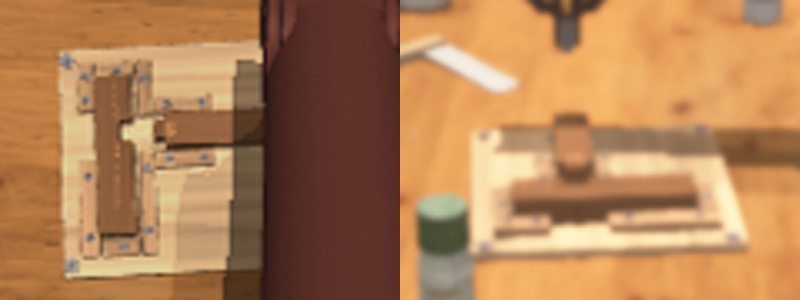

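The rail lies flat in the channel between its strips, with the tongue (crop 160,130) facing the notch (130,130). I'll lower the closed fingers behind the rail's end.

>>> servo_tool --pt "-1 -0.1 0 2 0 0 0" --pt "-1 0 0 2.5 0 0 0" --pt "-1 0 0 2 0 0 0" --pt "-1 0 0 1 0 0 0" --pt "-1 0 0 0 0 0 0" --pt "-1 0.5 0 0 0 0 0" --pt "-1 0.3 0 0 0 0 0" --pt "-1 0.2 0 0 0 0 0" --pt "-1 0.2 0 0 0 0 0" --pt "-1 0.2 0 0 0 0 0" --pt "-1 0 0 0 0 0 0"

```text
time: 26.92
tool_pos: [0.5682, -0.0543, 0.0221]
ee_rot: [-2.092, -2.343, 0.001]
force: [0.2, -0.1, 0.7]
grip_width: -0.001
finger_force: 0.0
```

```bash
python3 rj.py .025 -.076 .021
```

```text
26.925 q7 0.055296443676392686 TCP in jig mm [  25.066  -115.6181] 0.022106605601084645 F jig [ 0.1975 -0.1359] 0.6615182908192756
turn [-0.0012  0.      0.0011] then shift cm [ 3.9618 -0.0066  0.1107]
```

>>> servo_tool --pt "-1 0.2 0 0 0 0 0" --pt "-1 0.2 0 0 0 0 0" --pt "-1 0.2 0 0 0 0 0" --pt "-1 0.2 0 0 0 0 0" --pt "-1 0.2 0 0 0 0 0" --pt "-1 0.2 0 0 0 0 0" --pt "-1 0.2 0 0 0 0 0" --pt "-1 0.2 0 0 0 0 0" --pt "-1 0.2 0 0 0 0 0" --pt "-1 0.2 0 0 0 0 0" --pt "-1 0.2 0 0 0 0 0" --pt "-1 0 0 0 0 0 0"

```text
time: 28.42
tool_pos: [0.5658, -0.0323, 0.0221]
ee_rot: [-2.092, -2.343, 0.001]
force: [0.3, 0.3, -0.6]
grip_width: 0.001
finger_force: 0.0
```

```bash
python3 rj.py .025 -.076 .021
```

```text
28.425 q7 0.014067258023119894 TCP in jig mm [ 25.0888 -93.5069] 0.022124884098682587 F jig [0.3295 0.2383] -0.5585005711660771
turn [-0.0011 -0.      0.0011] then shift cm [ 1.7507 -0.0089  0.1125]
```

>>> servo_tool --pt "-1 0.1 0 0 0 0 0" --pt "-1 0.1 0 0 0 0 0" --pt "-1 0.1 0 0 0 0 0" --pt "-1 0.1 0 0 0 0 0" --pt "-1 0.1 0 0 0 0 0" --pt "-1 0.1 0 0 0 0 0" --pt "-1 0.1 0 0 0 0 0"

```text
time: 29.3
tool_pos: [0.5651, -0.0267, 0.0222]
ee_rot: [2.093, 2.342, -0.002]
force: [1.8, -6.5, 0.2]
grip_width: 0.0
finger_force: 3.1
```

```bash
python3 rj.py .025 -.076 .021; python3 - <<'E'
import fit as F
from fit import *
from bench import get_image
d=get_image("top");np.savez("top6.npz",**d);d["xyz"]=d["xyz"]+[0,.0007,.00145]
W=world(d);u,v=proj(d,[.553,.06,.042]).astype(int)
# rows along channel centre: tongue tip / shoulder edges
J=np.array([.529,.0578]);y=.112;c,n=np.cos(y),np.sin(y);M=np.array([[c,-n],[n,c]])
G=d["image"].astype(np.float32).mean(2)
for x in(.011,.020,.025,.030,.039):
    ys=np.arange(-20,61,3)/1e3;q=np.array([proj(d,[*(J+M@[x,a]),.042]) for a in ys],np.float32)
    print(x,cv2.remap(G,q[:,:1],q[:,1:],cv2.INTER_LINEAR).ravel().astype(int))
E
```

```text
29.3 q7 0.0008218967338000432 TCP in jig mm [ 25.0822 -87.8332] 0.022189851326468644 F jig [ 1.0509 -6.6592] 0.17642768615844204
turn [-0.0009  0.0012  0.0002] then shift cm [ 1.1833 -0.0082  0.119 ]
0.011 [103 103 102 102 102 102 103 103 104 103 103 103 103 103 103 106 105  87
  61  40  44  76 100 101 108 100  88]
0.02 [106 104 104 103 104 104 103 103 103 103 103 102 102 103 110 124 117 106
  98  93  91 105 164 188 198 161 111]
0.025 [105 104 103 103 103 103 103 103 103 102 103 103 102 101 109 131 127 111
  99  92  90 108 174 186 188 148 103]
0.03 [107 106 106 106 105 105 105 104 104 104 104 104 104 102 106 118 126 117
 111 108 102 102 115 118 121  94  87]
0.039 [ 92  96  99  98  99 103 104 105 105 110 123 117 107 103 102 103 102  99
 115 122 129 119  92  84  92  93 102]
```

```bash
python3 - <<'E'
from h import *
d=load("top6");d["xyz"]=d["xyz"]+[0,.0007,.00145]
J=np.array([.529,.0578]);y=.112;c,n=np.cos(y),np.sin(y);M=np.array([[c,-n],[n,c]])
I=d["image"].astype(np.float32)
xs=np.arange(0,52,2)/1e3;print("     ",(xs*1e3).astype(int))
for yy in(.020,.026,.030,.034,.037,.040,.043,.046,.049,.052,.055,.060):
    q=np.array([proj(d,[*(J+M@[x,yy]),.042]) for x in xs],np.float32)
    print(yy,cv2.remap(I,q[:,:1],q[:,1:],cv2.INTER_LINEAR).reshape(len(xs),3).mean(1).astype(int))
import fit as F
from fit import fit,LEG,RAIL,roi
for sg in(1,):
    # rail and leg fits restricted to the small area; both at bed height
    q=fit(d,[(LEG,.012,.042,1),(np.array(RAIL)+[25,0],.012,.042,3)],(.522,.1222,.112),[0,1,0,1]) if 0 else None
s=load("side5");s["xyz"]=s["xyz"]-[0,0,.00266];G=s["image"].astype(np.float32).mean(2)
J=np.array([.5328,.0602])
print("side");
for yy in(.040,.045,.050,.055):
    q=np.array([proj(s,[*(J+M@[x,yy]),.042]) for x in xs],np.float32);print(yy,cv2.remap(G,q[:,:1],q[:,1:],cv2.INTER_LINEAR).ravel().astype(int))
E
```

```text
[ 0  2  4  6  8 10 12 14 16 18 20 22 24 26 28 30 32 34 36 38 40 42 44 46
 48 50]
0.02 [ 91  56  58  87  98 103 102 101 100 101 105 104 101 101 101 102 102 100
 100 101 103 106 116 130 134 138]
0.026 [116  81  67  87  98 103 110 117 118 119 122 125 129 130 132 121 107 102
  98 101 109 124 135 143 144 143]
0.03 [132  98  78  89  93  93  98 106 107 107 110 112 115 120 126 120 110 101
  93  98 106 124 135 139 139 138]
0.034 [145 136 126 105  84  65  72  95 100 100  98  97  98 100 101 111 128 119
 105 112 121 137 147 146 146 144]
0.037 [146 152 152 117  84  52  56  87  96  96  93  91  92  92  92 108 136 137
 128 123 121 127 130 128 124 120]
0.04 [147 151 154 117  84  57  56  86  95  93  91  90  90  90  90 102 129 135
 131 129 128 130 131 130 129 127]
0.043 [106 108 108  82  61  71  85 104 110 105 105 105 108 110 103 102 107 109
 108 114 124 124 124 123 121 121]
0.046 [ 90  90  89  82  77  93 111 138 152 158 164 170 173 172 142 115  86  72
  76  86  98 101 101  99  99 100]
0.049 [ 92  92  92  90  88  96 111 150 176 185 188 186 185 185 154 118  75  57
  72  81  86  87  87  86  86  87]
0.052 [ 93  93  92  91  90 102 119 157 187 196 198 194 190 186 155 121  81  60
  80  91  93  93  91  91  91  91]
0.055 [ 92  92  91  91  90  97 105 132 154 160 161 158 151 142 119  94  63  49
  76  93  93  92  90  91  91  91]
0.06 [ 92  92  92  92  92  88  84  84  83  83  84  84  83  82  86  92  93  94
 100 106 111 114 115 112 109 108]
side
0.04 [171 164 154 136 119 103  92  84  80  78  78  78  78  78  79  79  79  80
  83  89 101 116 136 150 161 166]
0.045 [159 155 147 134 121 109  99  90  83  79  77  77  78  78  78  78  80  83
  88  96 107 119 132 143 153 156]
0.05 [147 144 138 131 124 116 108  98  90  85  81  81  81  82  82  83  85  89
  95 104 113 122 132 139 147 149]
0.055 [139 138 135 131 128 123 117 109 101  95  92  91  90  91  92  93  94  99
 104 113 120 127 132 137 143 145]
```

The force rose to 6.6 N with about 12 mm to go, so the tongue tip is meeting the leg beside the notch: tongue centre ≈21.5, notch centre ≈24 in the same picture. The rail sits about 2 mm too far towards −x. I'll back off, regrip it and shift it to +x.

>>> servo_tool --pt "-1 -0.3 0 0 0 0 0" --pt "-1 -1 0 0 0 0 0" --pt "-1 0 0 -2 0 0 0" --pt "1 0 0 -3 0 0 0" --pt "1 0 0 -2 0 0 0" --pt "1 2 0 0 0 0 0" --pt "1 2 0 0 0 0 0" --pt "1 0 0 0 0 0 0" --force 20

```text
time: 30.35
tool_pos: [0.5612, 0.0039, 0.0912]
ee_rot: [-2.087, -2.345, 0.002]
force: [0.8, -0.8, 0.4]
grip_width: 1.0
finger_force: 0.0
```

```bash
sed -i 's/\.5304,\.0578/.5325,.0578/' rj.py; python3 rj.py .025 -.052 .028
```

```text
30.35 q7 -0.030913658958255347 TCP in jig mm [ 22.5392 -56.7785] 0.09121414944126838 F jig [ 0.7083 -0.8865] 0.3881873369431872
turn [-0.0023 -0.0011  0.0045] then shift cm [0.4779 0.2461 6.3214]
```

>>> servo_tool --pt "1 0.45 0.24 1 0 0 0" --pt "1 0 0 2.5 0 0 0" --pt "1 0 0 1.8 0 0 0" --pt "1 0 0 1 0 0 0" --pt "1 0 0 0 0 0 0" --pt "-1 0 0 0 0 0 0" --pt "-1 0 0 0 0 0 0" --pt "-1 0 0 0 0 0 0" --pt "-1 0 0 0 0 0 0" --pt "-1 0 0 0 0 0 0" --pt "-1 0 0 0 0 0 0" --pt "-1 0 0 0 0 0 0" --pt "-1 0 0 0 0 0 0" --force 20

```text
time: 31.98
tool_pos: [0.5643, 0.0059, 0.0298]
ee_rot: [2.093, 2.343, -0.0]
force: [-1.5, -0.4, 5.3]
grip_width: 0.418
finger_force: 20.1
```

```bash
python3 rj.py .025 -.052 .028;python3 st.py
```

```text
31.975 q7 -0.05919324134187045 TCP in jig mm [ 25.7632 -55.1098] 0.029815394235226785 F jig [-1.5033 -0.2586] 5.256299936573297
turn [-0.0002  0.0003  0.0009] then shift cm [ 0.311  -0.0763  0.1815]
F jig [-1.5033 -0.2586  5.2563] M jig [0.0372 0.3709 0.093 ] [0.5643 0.0059 0.0298] [ 2.0925  2.3431 -0.0005]
```

>>> servo_tool --pt "-1 0 -0.05 0 0 0 0" --pt "-1 0.1 0 0 0 0 0" --pt "-1 0.1 0 0 0 0 0" --pt "-1 0.1 0 0 0 0 0" --pt "-1 0 0 0 0 0 0"

```text
time: 32.6
tool_pos: [0.5638, 0.0076, 0.0298]
ee_rot: [2.093, 2.341, -0.001]
force: [1.4, -3.5, 6.6]
grip_width: 0.416
finger_force: 19.9
```

```bash
python3 rj.py .025 -.052 .028;python3 st.py
```

```text
32.6 q7 -0.06498305340813883 TCP in jig mm [ 25.4892 -53.4104] 0.02981242067897531 F jig [ 1.0178 -3.667 ] 6.595522699836542
turn [ 0.0003  0.0015 -0.0002] then shift cm [ 0.141  -0.0489  0.1812]
F jig [ 1.0178 -3.667   6.5955] M jig [-0.8586  0.0269 -0.0304] [0.5638 0.0076 0.0298] [ 2.093   2.3411 -0.0012]
```

>>> servo_tool --pt "-1 0 0 -0.04 0 0 0" --pt "-1 0.1 0 0 0 0 0" --pt "-1 0.1 0 0 0 0 0" --pt "-1 0 0 0 0 0 0"

```text
time: 33.1
tool_pos: [0.5632, 0.0104, 0.0298]
ee_rot: [2.093, 2.342, -0.001]
force: [0.6, -3.6, 6.7]
grip_width: 0.421
finger_force: 19.7
```

```bash
python3 rj.py .025 -.052 .028;python3 st.py
```

```text
33.1 q7 -0.0687669170132279 TCP in jig mm [ 25.1835 -50.5811] 0.029793624640283158 F jig [ 0.2133 -3.6297] 6.6545908915732035
turn [-0.0004  0.0007  0.0003] then shift cm [-0.1419 -0.0183  0.1794]
F jig [ 0.2133 -3.6297  6.6546] M jig [-0.8405 -0.1465 -0.1073] [0.5632 0.0104 0.0298] [ 2.0931  2.3424 -0.0012]
```

>>> servo_tool --pt "-1 0 0 -0.1 0 0 0" --pt "-1 0.1 0 0 0 0 0" --pt "-1 0 0 0 0 0 0"

```text
time: 33.48
tool_pos: [0.5623, 0.0124, 0.0302]
ee_rot: [-2.091, -2.343, 0.002]
force: [1.0, -0.5, -1.0]
grip_width: 0.418
finger_force: 19.9
```

```bash
cat > tn.py <<'E'
from h import *
from bench import get_image
d=get_image("top");d["xyz"]=d["xyz"]+[0,.0007,.00145]
J=np.array([.529,.0578]);y=.112;c,n=np.cos(y),np.sin(y);M=np.array([[c,-n],[n,c]])
I=d["image"].astype(np.float32)
xs=np.arange(0,52,2)/1e3;print("     ",(xs*1e3).astype(int))
for yy in(.020,.026,.030,.034,.037,.040,.043,.046,.049,.052,.055,.060):
    q=np.array([proj(d,[*(J+M@[x,yy]),.042]) for x in xs],np.float32)
    print(yy,cv2.remap(I,q[:,:1],q[:,1:],cv2.INTER_LINEAR).reshape(len(xs),3).mean(1).astype(int))
E
python3 rj.py .025 -.052 .028;python3 st.py; python3 tn.py
```

```text
33.475 q7 -0.07021395512723978 TCP in jig mm [ 24.5268 -48.4174] 0.0301506250446923 F jig [ 0.94   -0.6358] -1.037798012344145
turn [-0.0018 -0.0005  0.0014] then shift cm [-0.3583  0.0473  0.2151]
F jig [ 0.94   -0.6358 -1.0378] M jig [ 0.1129 -0.232  -0.0789] [0.5623 0.0124 0.0302] [-2.091  -2.3426  0.0016]
      [ 0  2  4  6  8 10 12 14 16 18 20 22 24 26 28 30 32 34 36 38 40 42 44 46
 48 50]
0.02 [ 87  56  56  80  92 100 101 102 101 102 103 103 102 103 103 104 103 101
 101 104 106 107 117 130 134 139]
0.026 [117  81  65  86  97 102 102 101 101 101 102 101 101 101 102 102 102 100
 100 103 110 124 135 142 143 142]
0.03 [125  83  62  83  96 101 102 101 100 100 100 100  99 102 109 109 104 101
  99 103 110 125 135 138 139 138]
0.034 [110  75  54  78  95 101 102 101 100 100 100  99  99 105 117 116 107 102
  97 107 119 135 146 146 145 144]
0.037 [116  95  77  89  96  93  94  98 100 101 100  98  97  99 107 109 105 104
 103 106 110 121 128 127 123 119]
0.04 [137 136 134 111  90  72  71  90  99 101  99  96  94  93  95  98 103 106
 109 113 119 125 129 129 128 127]
0.043 [104 108 109  85  62  46  49  82  95  96  94  91  91  91  92  94  97 102
 108 115 122 123 123 122 121 121]
0.046 [ 88  89  90  84  78  65  61  79  88  91  91  90  91  92  96  96  81  81
  98 103 104 103 101  99  98  99]
0.049 [ 90  92  92  91  91  78  70  78  86  95 101 105 101  96 100  97  69  62
  83  91  90  88  86  86  85  85]
0.052 [ 92  93  92  92  92  88  88 109 131 150 158 163 160 152 125  94  62  48
  75  89  92  92  91  91  90  90]
0.055 [ 90  91  91  91  91  87  85 109 131 146 153 153 147 138 106  71  45  36
  68  88  91  92  91  90  91  91]
0.06 [105 108 109 110 110 101  88  86  84  84  85  85  84  83  87  92  93  94
  99 101  98 101 109 110 109 105]
```

>>> servo_tool --pt "-1 0.1 0 0 0 0 0" --pt "-1 0.1 0 0 0 0 0" --pt "-1 0.1 0 0 0 0 0" --pt "-1 0 0 0 0 0 0"

```text
time: 34.02
tool_pos: [0.5622, 0.015, 0.0305]
ee_rot: [-2.092, -2.343, 0.002]
force: [0.2, -0.2, -0.9]
grip_width: 0.417
finger_force: 20.3
```

>>> servo_tool --pt "-0.5 0 0 0 0 0 0" --pt "0.3 0 0 0 0 0 0" --pt "0.3 0 0 0 0 0 0" --pt "0.3 0 0 0 0 0 0" --pt "0.3 0 0 -1 0 0 0" --pt "0.3 0 0 -3 0 0 0" --pt "-1 0 0 -1 0 0 0" --pt "-1 -2.5 0 0 0 0 0" --pt "-1 -2.3 0 0 0 0 0" --pt "-1 0 0 0 0 0 0" --pt "-1 0 0 0 0 0 0"

```text
time: 35.4
tool_pos: [0.5676, -0.032, 0.0804]
ee_rot: [-2.091, -2.343, 0.001]
force: [1.1, 0.0, 1.1]
grip_width: 0.006
finger_force: 0.0
```

```bash
python3 rj.py .025 -.092 .022
```

```text
35.4 q7 0.03013165731970125 TCP in jig mm [ 24.8855 -93.1956] 0.08040922573861126 F jig [ 1.0614 -0.0914] 1.1226924225521213
turn [-0.0012 -0.0004  0.0012] then shift cm [0.1196 0.0115 5.8409]
```

>>> servo_tool --pt "-1 0 0 2 0 0 0" --pt "-1 0 0 2 0 0 0" --pt "-1 0 0 1.2 0 0 0" --pt "-1 0 0 0.6 0 0 0" --pt "-1 0 0 0 0 0 0" --pt "-1 0.2 0 0 0 0 0" --pt "-1 0.2 0 0 0 0 0" --pt "-1 0.2 0 0 0 0 0" --pt "-1 0.2 0 0 0 0 0" --pt "-1 0.1 0 0 0 0 0" --pt "-1 0.1 0 0 0 0 0" --pt "-1 0.1 0 0 0 0 0" --pt "-1 0 0 0 0 0 0"

```text
time: 37.02
tool_pos: [0.5665, -0.0219, 0.0225]
ee_rot: [-2.092, -2.343, 0.001]
force: [-0.4, 0.6, 0.3]
grip_width: -0.004
finger_force: 0.0
```

```bash
python3 rj.py .025 -.076 .022
```

```text
37.025 q7 -0.006703665071695264 TCP in jig mm [ 24.8483 -82.9663] 0.022505855729254835 F jig [-0.3071  0.594 ] 0.33020183969324324
turn [-0.0011  0.0001  0.0009] then shift cm [0.6966 0.0152 0.0506]
```

>>> servo_tool --pt "-1 0.1 0 0 0 0 0" --pt "-1 0.1 0 0 0 0 0" --pt "-1 0.1 0 0 0 0 0" --pt "-1 0.1 0 0 0 0 0" --pt "-1 0 0 0 0 0 0"

```text
time: 37.65
tool_pos: [0.566, -0.0179, 0.0225]
ee_rot: [-2.092, -2.343, 0.001]
force: [0.1, 0.2, -0.7]
grip_width: -0.003
finger_force: 0.0
```

```bash
python3 rj.py .025 -.076 .022
```

```text
37.65 q7 -0.014261470284455506 TCP in jig mm [ 24.8335 -78.9386] 0.02250400630459552 F jig [0.0972 0.234 ] -0.7017759858009985
turn [-0.0012  0.0001  0.001 ] then shift cm [0.2939 0.0166 0.0504]
```

>>> servo_tool --pt "-1 0.06 0 0 0 0 0" --pt "-1 0.06 0 0 0 0 0" --pt "-1 0.06 0 0 0 0 0" --pt "-1 0.05 0 0 0 0 0" --pt "-1 0 0 0 0 0 0"

```text
time: 38.28
tool_pos: [0.5658, -0.0156, 0.0225]
ee_rot: [-2.092, -2.343, 0.001]
force: [-0.4, -0.9, -0.4]
grip_width: -0.004
finger_force: 0.1
```

```bash
python3 rj.py .025 -.076 .022
```

```text
38.275 q7 -0.01859655050866828 TCP in jig mm [ 24.8571 -76.6872] 0.0225129195752102 F jig [-0.5243 -0.8014] -0.3674666523943
turn [-0.0011  0.      0.0008] then shift cm [0.0687 0.0143 0.0513]
```

>>> servo_tool --pt "-1 0.05 0 0 0 0 0" --pt "-1 0.05 0 0 0 0 0" --pt "-1 0.05 0 0 0 0 0" --pt "-1 0 0 0 0 0 0"

```text
time: 38.78
tool_pos: [0.5656, -0.0151, 0.0225]
ee_rot: [-2.093, -2.342, 0.002]
force: [0.2, -5.1, 0.9]
grip_width: -0.003
finger_force: 2.6
```

```bash
python3 rj.py .025 -.076 .022
```

```text
38.775 q7 -0.021402240938551 TCP in jig mm [ 24.7216 -76.1864] 0.02251233146919013 F jig [-0.4069 -5.0596] 0.869643596762637
turn [-0.0013  0.0009  0.0001] then shift cm [0.0186 0.0278 0.0512]
```

>>> servo_tool --pt "-1 0.05 0 0 0 0 0" --pt "-1 0.05 0 0 0 0 0" --pt "-1 0 0 0 0 0 0" --pt "-1 0 0 0 0 0 0"

```text
time: 39.28
tool_pos: [0.5654, -0.0151, 0.0225]
ee_rot: [2.094, 2.341, -0.004]
force: [1.1, -7.2, 1.0]
grip_width: 0.001
finger_force: 3.9
```

```bash
python3 rj.py .025 -.076 .022;python3 tn.py
```

```text
39.275 q7 -0.023294057037797283 TCP in jig mm [ 24.5807 -76.1076] 0.022526875261361212 F jig [ 0.3207 -7.3163] 0.9638713692622588
turn [-0.0014  0.0019 -0.0006] then shift cm [0.0108 0.0419 0.0527]
      [ 0  2  4  6  8 10 12 14 16 18 20 22 24 26 28 30 32 34 36 38 40 42 44 46
 48 50]
0.02 [ 92  56  60  95 104 105 103 102 102 102 102 102 103 103 103 104 104 101
 100 102 104 107 117 129 134 138]
0.026 [117  81  66  89 100 104 103 101 102 102 102 102 102 102 103 103 103 101
 101 112 122 130 137 142 143 143]
0.03 [126  84  62  83  96 102 103 102 102 102 102 102 101 102 102 103 103 100
  99 105 113 127 136 138 139 138]
0.034 [105  70  50  77  97 102 103 102 102 102 102 102 101 101 102 102 102 100
  98 111 124 138 147 147 146 144]
0.037 [ 92  64  42  75  98 102 104 103 102 101 101 102 101 101 105 106 104 101
  98 107 116 125 130 128 124 120]
0.04 [ 85  60  39  69  92  98 102 102 102 101 101 101 100 101 106 107 105 103
 101 103 105 117 127 129 129 128]
0.043 [ 73  57  39  55  70  82  92 100 102 102 101 100  98  97 100 100  97  99
 103 100  96 108 119 121 122 122]
0.046 [ 86  83  76  80  82  77  77  92  99  99  98  96  94  94  94  91  77  78
  96  97  91  95  99  99 100 100]
0.049 [93 93 91 92 93 78 69 84 93 94 94 93 93 93 96 92 64 60 83 92 91 89 87 87
 86 86]
0.052 [ 93  93  93  93  94  76  62  79  92  96  97  95  95  96 100  98  71  58
  78  89  92  92  91  91  91  90]
0.055 [92 92 92 92 93 76 56 64 71 76 77 75 75 76 78 78 55 46 72 89 92 93 92 92
 92 91]
0.06 [93 92 92 95 99 94 86 81 77 78 79 80 81 82 87 93 94 94 94 94 93 92 92 92
 93 93]
```

>>> servo_tool --pt "-1 0.05 0 0 0 0 0" --pt "-1 0.05 0 0 0 0 0" --pt "-1 0 0 0 0 0 0" --pt "-1 0 0 0 0 0 0" --pt "-1 0 0 0 0 0 0" --pt "-1 0 0 0 0 0 0"

```text
time: 40.08
tool_pos: [0.5653, -0.015, 0.0225]
ee_rot: [2.095, 2.34, -0.005]
force: [-1.4, -10.4, 1.2]
grip_width: -0.004
finger_force: 5.2
```

```bash
python3 rj.py .025 -.076 .022
```

```text
40.075 q7 -0.02516059567467549 TCP in jig mm [ 24.4449 -76.0557] 0.022533581162047896 F jig [ -2.5311 -10.136 ] 1.1674302347669188
turn [-0.0016  0.0027 -0.0013] then shift cm [0.0056 0.0555 0.0534]
```

>>> servo_tool --pt "-1 0.06 0 0 0 0 0" --pt "-1 0 0 0 0 0 0" --pt "-1 0 0 0 0 0 0" --pt "-1 0 0 0 0 0 0" --pt "-1 0 0 0 0 0 0"

```text
time: 40.7
tool_pos: [0.5652, -0.015, 0.0225]
ee_rot: [2.095, 2.339, -0.005]
force: [-0.5, -11.6, 1.1]
grip_width: 0.002
finger_force: 6.0
```

>>> servo_tool --pt "-1 0 0 0 0 0 0" --pt "-1 0 0 0 0 0 0"

```text
time: 40.95
tool_pos: [0.5652, -0.015, 0.0225]
ee_rot: [2.095, 2.34, -0.005]
force: [-0.3, -12.1, 1.6]
grip_width: 0.003
finger_force: 6.0
```

>>> servo_tool --pt "-1 0 0 0 0 0 0" --pt "-1 0 0 0 0 0 0"

```text
time: 41.2
tool_pos: [0.5652, -0.015, 0.0225]
ee_rot: [2.095, 2.34, -0.005]
force: [-0.5, -11.8, 2.1]
grip_width: -0.002
finger_force: 6.0
```

The push is steady at about 12 N and the joint is closed, so I'm handing it in.

```bash
python3 -c "
from bench import *
print(sign_off())"
```

```text
the job is handed in; nothing more can be done
None
```

I handed the job in at about 41 s with the leg nested against the fence, the rail's tongue fully in the notch with the shoulders closed, and the closed fingers pushing the rail's end at a steady 12 N or so; the first slide stopped at 6.6 N with the tongue against the leg, so I shifted the rail over and slid it home.

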